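Find the rocking corner of a base plate and press its shim flat

ROBOT

A 6-joint arm with a two-finger parallel gripper is mounted at the origin on a cart in front of the work surface, level with it; the furniture and walls round the work are solid. World frame = base frame: x ahead of the robot, y to its left, z up, the work surface at z = 0. Lengths are in m, angles in rad, forces in N, time in s.
With the tool pointing down it reaches from about 0.25 to 0.775 m from the base axis. Payload 4 kg.
Tool frame: the origin (TCP) lies midway between the tips of the shut fingers; the grasp point (between the pads) lies 19 mm behind it; z points along the fingers, y is the line along which they close (so a half turn about z gives the same grasp; the last joint's range is limited). The gripper opens to 94 mm and grips with 3 to 60 N. Pads are 16 mm wide; open, the fingers measure 119 mm over their backs; the gripper's body (75 mm by 177 mm) begins 78 mm behind the grasp point.
Start: joints at [1.089, 0.087, 1.371, -0, 1.684, -0.103], TCP at [0.203, 0.511, 0.206] pointing down, gripper open.
Joint ranges: [-3.1, 3.1], [-0.76, 2.03], [0.27, 2.55], [-1.08, 4.22], [0.17, 2.65], [-2.57, 2.57]. Speed limits (rad/s): [2.79, 2.79, 3.14, 3.14, 3.14, 3.14].

INTERFACE

Orientations are given as [roll, pitch, yaw] about the fixed x, y, z axes, in that order (R = Rz(yaw) Ry(pitch) Rx(roll)).
In Python, from bench import robot gives the robot as it stands.
- The arm moves only by the tool servo_tool, never from a script. Its argument "moves" is a list of rows, each a list of 5 numbers: the shift along the tool's x, y, z in units of 25 mm (1.0 is 25 mm), then the turn about the tool's z in units of 6 degrees (1.0 is 6 degrees), then the closure, from 0 (fully open) to 1 (shut). In form: [[dx, dy, dz, yaw, gripper], ...]. A call has 1 to 10 rows; each row is the pose to reach, as a shift and turn from the pose commanded when the call began, along the tool's axes at that moment; what a row does not reach only later rows make up. A row lasts 1/12 s, in which the tool goes at most 41.7 mm and 7.16 degrees, less where a joint would pass 70% of its speed; a pose out of reach is approached as far as the arm can. A call with a gripper value outside its range is refused whole. The fingers move at their own pace and stop on an object; the grip force is fixed at half the most. Time passes only in rows, so rows that repeat a pose let the fingers close. It gives the time, the measured TCP pose, the force, the opening and the grip force at its end, in the units of the state.
- robot.get_obs(): the state, without advancing time (a new reading comes with each control period).
- robot.snapshot(name): name is "scene" or "side" or "wrist"; returns a dict with "image" (420x560x3 uint8, blue, green, red), "fx", "fy", "cx", "cy" (pixels), "k1" (the pictures are not rectified: a ray, as slopes to the right and down, at radius r is drawn at 1 + k1 r^2 times it, then the intrinsics apply), "eye" and "orientation" of the camera in the world; the wrist camera has in their place "T_tool_cam" (4x4, takes a point from camera to tool coordinates, whose origin is the TCP and whose axes are the flange's). Camera axes: x right, y down, z forward; pixel columns grow to the right and rows downward; lengths in m; the calibration is good to about 2 mm. A picture is of the moment at which its call begins: read the wrist's pose just before it. There is no depth.
- robot.close_job(): hands the job in; it is judged then, once.
The state is a dict: "time": time; "joint_positions": joint angles; "qvel": joint speeds; "joint_torque": joint torques, N m; "tool_pos": TCP position; "ee_rot": TCP orientation; "wrist_force": force on the tool from outside, world axes, zero at the start; "wrist_torque": the same for the moment, N m; "width": finger opening in m; "finger_force": force on a finger pad.
Only numpy, scipy, OpenCV 4.12 (cv2) and the standard library are available. Lean on these libraries where they do the work, as an engineer would, in place of code of your own. Each camera call takes 0.05 s, during which the arm holds its last target. There are 200 camera calls.

TASK

The aluminium plate rocks: one of its four corners gives when pressed, the other three are firm. With a fingertip, press the plate's corners down one after another, until you know which one gives; then press the brass shim disc that shows outside that corner down until it lies flat on its base, and take the hand away. Only touch, do not grasp or lift anything; leave the other three shims up, the plate and the stopper on it in place, and the things around undisturbed.

Things in the scene. Friction and masses are not known exactly. Their poses are not given: they have to be found in the camera images.
- plate: bright aluminium plate, 150 (its x) x 170 (its y) x 10 mm, rounded corners, 1.2 kg, lying loose and level on four black rubber feet (22 mm across), each in the middle of a round mount 110 mm across; a brass level vial with green top stands 8 mm proud near its back edge. Origin: centre of the underside, 30 mm above the worktop; z up, x away from the robot, turned by up to 0.18 rad
- corner_1 (a point): front-left (nearer the robot, left) corner of the plate: the point on its top face straight above the foot, where to press to test it; 18 mm in from both edges, 40 mm above the worktop, marked by a small dark dot. A firm corner gives less than 1 mm; the one that rocks gives 5 mm
- corner_2 (a point): front-right corner of the plate: the point on its top face straight above the foot, where to press to test it; 18 mm in from both edges, 40 mm above the worktop, marked by a small dark dot. A firm corner gives less than 1 mm; the one that rocks gives 5 mm
- corner_3 (a point): back-left (farther from the robot, left) corner of the plate: the point on its top face straight above the foot, where to press to test it; 18 mm in from both edges, 40 mm above the worktop, marked by a small dark dot. A firm corner gives less than 1 mm; the one that rocks gives 5 mm
- corner_4 (a point): back-right corner of the plate: the point on its top face straight above the foot, where to press to test it; 18 mm in from both edges, 40 mm above the worktop, marked by a small dark dot. A firm corner gives less than 1 mm; the one that rocks gives 5 mm
- shim_spot_1 (a point): where to press the front-left (nearer the robot, left) corner's shim (dished brass disc, 106 mm across, showing outside the corner): 41 mm diagonally out from the foot's middle, 20 mm clear of the plate, 18 mm above the worktop while the shim is up, 10 mm when flat on its dark base. The shim slides straight down under 7 to 10 N and stays. The point rides on the plate
- shim_spot_2 (a point): where to press the front-right corner's shim (dished brass disc, 106 mm across, showing outside the corner): 41 mm diagonally out from the foot's middle, 20 mm clear of the plate, 18 mm above the worktop while the shim is up, 10 mm when flat on its dark base. The shim slides straight down under 7 to 10 N and stays. The point rides on the plate
- shim_spot_3 (a point): where to press the back-left (farther from the robot, left) corner's shim (dished brass disc, 106 mm across, showing outside the corner): 41 mm diagonally out from the foot's middle, 20 mm clear of the plate, 18 mm above the worktop while the shim is up, 10 mm when flat on its dark base. The shim slides straight down under 7 to 10 N and stays. The point rides on the plate
- shim_spot_4 (a point): where to press the back-right corner's shim (dished brass disc, 106 mm across, showing outside the corner): 41 mm diagonally out from the foot's middle, 20 mm clear of the plate, 18 mm above the worktop while the shim is up, 10 mm when flat on its dark base. The shim slides straight down under 7 to 10 N and stays. The point rides on the plate
- soft_foot (a joint): how far the one sprung foot is down: 0 up, 0.005 m at its stop. It is at a different corner each time and looks like the rigid other three; it begins to give at about 2 N on that corner, is at its stop from about 3.5 N, and springs back on release. The number does not say where it is
- soft_shim (a joint): how far the shim of the corner that gives has been pressed down: 0 up, 0.008 m flat on its base. Going down it raises a collar that props the plate there
- firm_shim_1 (a joint): the same for the shim of one of the three firm corners (in no told order): must stay up, at 0
- firm_shim_2 (a joint): the same for the shim of one of the three firm corners (in no told order): must stay up, at 0
- firm_shim_3 (a joint): the same for the shim of one of the three firm corners (in no told order): must stay up, at 0
- stopper: orange-brown rubber stopper, 40 x 40 x 30 mm, standing loose on the middle of the plate; origin at the centre of its underside; stays there
- tape_roll: white roll of labels with a cardboard core, 94 mm across, 52 mm high, standing loose left of the plate; bystander; origin at the centre of its underside
- petri_dish: round petri dish, 92 mm across, 36 mm high, behind the tape roll; loose bystander; origin at the centre of its underside
- grey_stopper: small dark grey rubber stopper, 30 mm across, 22 mm high, in front of the blender; loose bystander; origin at the centre of its underside

How it is judged:
On the way, in this order (a step that is already met when the one before it is completed fails the run):
1. the corner that gives is pressed down with the fingers by at least 2.5 mm, all four shims still up (value of joint soft_foot above 0.0025 m and contact force between the fingers and plate above 0.5 N and value of joint each of soft_shim, firm_shim_1, firm_shim_2, firm_shim_3 below 0.002 m), for 0.1 s.
2. that corner's shim is pressed flat (value of joint soft_shim above 0.0065 m), for 0.2 s.
At the end, for the whole second after the job is handed in: Shim of the rocking corner down over 6.5 of 8 mm, the other three up (under 2.5 mm), the sprung foot back up (under 1.5 mm), plate level (0.012 rad), within 12 mm of its start, at rest, the stopper standing on it within 50 mm of its middle, bystanders within 20 mm of their start (value of joint soft_shim above 0.0065 m and value of joint soft_foot below 0.0015 m and value of joint each of firm_shim_1, firm_shim_2, firm_shim_3 below 0.0025 m and angle between plate's own z axis and vertical below 0.012 rad and distance of plate from where it was at the start of the episode below 0.012 m and linear speed of each of plate, stopper below 0.01 m/s and angle between stopper's own z axis and vertical below 0.1 rad and horizontal distance between stopper and plate below 0.05 m and z of stopper in the frame of plate between 0.006 and 0.014 m and distance of each of tape_roll, petri_dish, grey_stopper from where it was at the start of the episode below 0.02 m); the robot touches nothing.
It fails at once if a firm corner's shim is pressed down by more than 2.5 mm (value of joint any of firm_shim_1, firm_shim_2, firm_shim_3 above 0.0025 m).
It fails at once if the plate is lifted (over 6 mm at its middle) or shifted (over 15 mm) (height (world z) of plate above 0.036 m or distance of plate from where it was at the start of the episode above 0.015 m).
It fails at once if the stopper is lifted off the plate (over 6 mm), tipped or displaced by over 20 mm (z of stopper in the frame of plate above 0.016 m or angle between stopper's own z axis and vertical above 0.3 rad or distance of stopper from where it was at the start of the episode above 0.02 m).
It fails at once if a bystander is moved by more than 20 mm (distance of any of tape_roll, petri_dish, grey_stopper from where it was at the start of the episode above 0.02 m).
It also fails if it takes over 48 s, if anything falls off the work surface, if the arm or the gripper's body presses on something with over 40 N, if the wrist force passes 120 N, or if a joint passes its speed limit or range.

## Working session

There is one attempt and no reset: what is moved stays moved. The work goes in short steps, Python scripts to look and compute and a tool call to move; the robot and the scene stay as the last step left them, time stands still between calls to the robot, and variables do not carry over. Pictures are saved under pics/ and viewed, at most 10 in all, crops included, and the job is handed in when it is done.

Besides the shell and the picture viewer there is one more tool, called as name([rows], argument=value, ...), one row to a line, values as JSON. servo_tool: Moves the arm, as the interface text tells. Its arguments: {"type":"object","properties":{"moves":{"type":"array"}},"required":["moves"]}

```bash
mkdir -p pics; python3 - <<'E'
from bench import robot
import cv2,numpy as np
o=robot.get_obs();print(o)
for n in["scene","side"]:
    s=robot.snapshot(n);cv2.imwrite(f"pics/{n}0.png",s["image"]);print(n,{k:v for k,v in s.items() if k!="image"})
E
```

```text
{'time': 0.0, 'joint_positions': array([ 1.08886354e+00,  8.79840548e-02,  1.37223439e+00, -1.90882173e-05,
        1.68360187e+00, -1.03100870e-01]), 'qvel': array([ 7.76002993e-04,  9.14380541e-04, -7.42779509e-05,  2.19071796e-04,
        6.79956025e-04,  1.60540621e-04]), 'joint_torque': array([ 5.25815831e-04, -3.40173948e+01, -3.02427936e+01,  7.18025677e-02,
        3.29172739e-02, -1.71929819e-04]), 'tool_pos': array([0.20316654, 0.5105137 , 0.20429838]), 'ee_rot': array([-3.13937487e+00, -2.10396072e-04,  2.76275837e+00]), 'wrist_force': array([ 0.1553063 , -0.08007803,  0.59292417]), 'wrist_torque': array([ 0.00412544, -0.03136114, -0.01897754]), 'finger_force': 0.0, 'width': 0.09389623335407583}
scene {'fx': 446.4188011661781, 'fy': 446.4188011661781, 'cx': 275.44331772670927, 'cy': 212.21978687414796, 'k1': -0.04468414792582931, 'eye': array([ 0.17101094, -0.30622694,  0.78843319]), 'orientation': array([-2.44388131,  0.01734188, -0.60206523])}
side {'fx': 399.5559366582727, 'fy': 399.5559366582727, 'cx': 282.8389367897284, 'cy': 213.1366547497825, 'k1': -0.07212910879338776, 'eye': array([0.28970572, 1.04809836, 0.39397387]), 'orientation': array([-1.92917203, -0.02720541, -2.85709584])}
```

View pics/scene0.png

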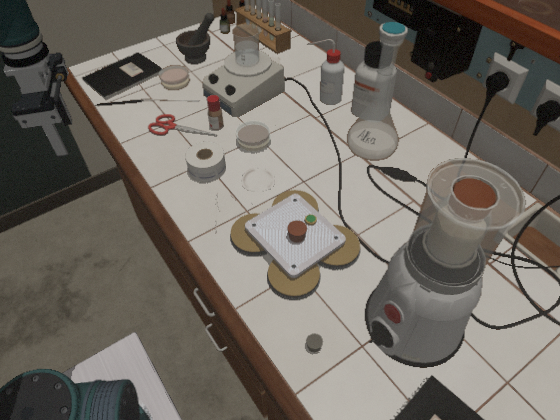

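View pics/side0.png

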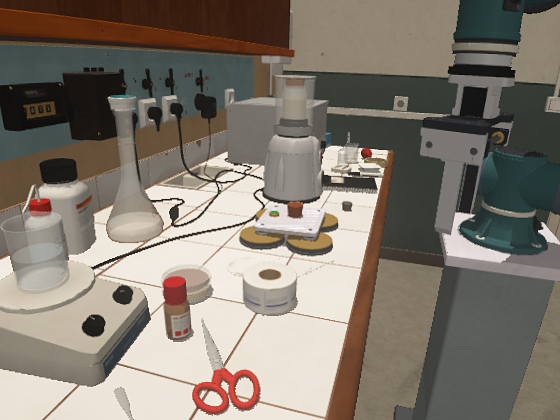

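The scene view shows the plate around (295,235) with shims around it. The tape roll is at (205,160), the grey stopper at (314,343) and the blender at (430,280). I'll zoom in on the plate for the dots.

```bash
python3 - <<'E'
import cv2
i=cv2.imread("pics/scene0.png")[180:310,220:370]
cv2.imwrite("pics/crop.png",cv2.resize(i,None,fx=4.6,fy=4.6,interpolation=cv2.INTER_CUBIC))
E
```

```text
(no output)
```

View pics/crop.png

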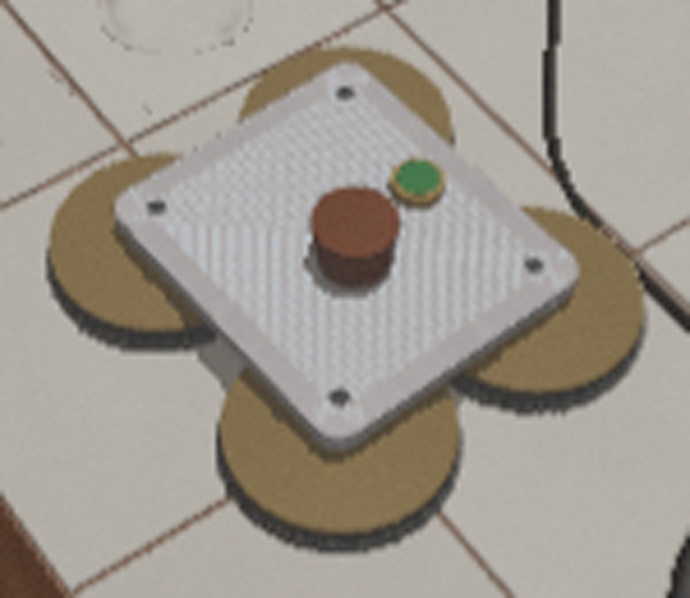

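The dots in the crop are at (156,207), (345,93), (534,265) and (340,398). I'll project them onto z=0.04.

```bash
cat > h.py <<'E'
from bench import robot
import cv2,numpy as np
from scipy.spatial.transform import Rotation as R
def ray(s,uv,z):
    K=np.array([[s["fx"],0,s["cx"]],[0,s["fy"],s["cy"]],[0,0,1]])
    p=cv2.undistortPoints(np.array(uv,float).reshape(-1,1,2),K,np.array([s["k1"],0,0,0]))[:,0]
    d=R.from_euler("xyz",s["orientation"]).apply(np.c_[p,np.ones(len(p))])
    return s["eye"]+d*((z-s["eye"][2])/d[:,2])[:,None]
E
python3 - <<'E'
from h import *
s=robot.snapshot("scene")
c=(np.array([(340,398),(156,207),(345,93),(534,265)])+.5)/4.6-.5+[220,180]
P=ray(s,c,.04);print(P)
print(np.linalg.norm(P-np.roll(P,-1,0),axis=1))
# fit rigid rect: local 114x134
for order in ([1,0,2,3],[0,1,2,3]):pass
L=np.array([[-57,-67],[-57,67],[57,67],[57,-67]])/1000
Q=P[:,:2];m=Q.mean(0);best=[]
U,_,Vt=np.linalg.svd((Q-m).T@L);Rr=U@np.diag([1,np.linalg.det(U@Vt)])@Vt
th=np.arctan2(Rr[1,0],Rr[0,0]);print("centre",m,"yaw",th,"res",Q-m-L@Rr.T)
F=m+L@Rr.T
print("corners 2,1,3,4",F)
S=m+(L+.029*np.sign(L))@Rr.T;print("spots 2,1,3,4",S)
print("tape/grey/petri", ray(s,[(205,150),(314,340),(253,130)],.03))
print("blender",ray(s,[(415,340)],0))
o=robot.get_obs();Rt=R.from_euler("xyz",o["ee_rot"]);print(Rt.as_matrix())
for n,p in zip("2134",F): print(n, Rt.inv().apply(np.r_[p,.1]-o["tool_pos"])/.025)
E
```

```text
[[0.4658904  0.08238858 0.04      ]
 [0.45783015 0.21696645 0.04      ]
 [0.57124232 0.22336854 0.04      ]
 [0.57975707 0.08957736 0.04      ]]
[0.13481904 0.11359273 0.13406186 0.11409338]
centre [0.51867999 0.15307523] yaw 0.06086434194415724 res [[ 2.94748287e-05 -3.43591279e-04]
 [ 1.20008326e-04  4.82409154e-04]
 [-2.56723099e-04 -4.97544255e-05]
 [ 1.07239945e-04 -8.90634498e-05]]
corners 2,1,3,4 [[0.46586092 0.08273217]
 [0.45771014 0.21648405]
 [0.57149905 0.2234183 ]
 [0.57964983 0.08966642]]
spots 2,1,3,4 [[0.4386786  0.05202189]
 [0.42699986 0.24366637]
 [0.59868137 0.25412858]
 [0.61036011 0.06248409]]
tape/grey/petri [[ 0.49127786  0.4973784   0.03      ]
 [ 0.40754384 -0.06075285  0.03      ]
 [ 0.63201889  0.49214786  0.03      ]]
blender [[ 0.57034557 -0.1595011   0.        ]]
[[-9.29103316e-01  3.69819514e-01 -7.45888426e-04]
 [ 3.69820235e-01  9.29102169e-01 -1.46768527e-03]
 [ 1.50227903e-04 -1.63947588e-03 -9.99998645e-01]]
2 [-16.09177853 -12.01124743   4.2006833 ]
1 [-13.81029557  -7.16105387   4.19307425]
3 [-17.93658466  -5.22009435   4.18927221]
4 [-20.21806763 -10.07028791   4.19688125]
```

servo_tool([
  [-1.3,-0.7,0.4,0,1],
  [-2.6,-1.4,0.8,0,1],
  [-3.9,-2.1,1.2,0,1],
  [-5.2,-2.8,1.6,0,1],
  [-6.6,-3.5,2.0,0,1],
  [-8.0,-4.2,2.5,0,1],
  [-9.5,-5.0,3.0,0,1],
  [-11.0,-5.8,3.5,0,1],
  [-12.5,-6.5,4.0,0,1],
  [-13.8,-7.15,4.5,0,1],
])

```text
time: 0.98
tool_pos: [0.4566, 0.2182, 0.0937]
ee_rot: [3.141, 0.0, 2.763]
wrist_force: [0.8, 1.0, 1.2]
width: 0.0309
finger_force: 0.0
```

servo_tool([
  [0,0,0,0,1],
  [0,0,0,0,1],
  [0,0,0,0,1],
  [0,0,0,0,1],
])

```text
time: 1.32
tool_pos: [0.4551, 0.221, 0.0947]
ee_rot: [3.141, 0.0, 2.764]
wrist_force: [-0.3, 0.5, 0.7]
width: 0.0039
finger_force: 0.0
```

```bash
cat >> h.py <<'E'
F=dict(zip("2134",[[.46586,.08273],[.45771,.21648],[.5715,.22342],[.57965,.08967]]))
S=dict(zip("2134",[[.43868,.05202],[.427,.24367],[.59868,.25413],[.61036,.06248]]))
def rel(p,z):
    o=robot.get_obs();r=R.from_euler("xyz",o["ee_rot"])
    return (r.inv().apply(np.r_[p,z]-o["tool_pos"])/.025).round(3)
def st():
    o=robot.get_obs();print(o["time"],o["tool_pos"].round(4),o["ee_rot"].round(4),o["wrist_force"].round(2),o["width"])
E
python3 -c "
from h import *
st();print(rel(F['1'],.04))
i=robot.snapshot('wrist')['image'];cv2.imwrite('pics/w1.png',i)"
```

```text
1.3167 [0.4551 0.221  0.0947] [3.1407e+00 1.0000e-04 2.7644e+00] [-0.27  0.48  0.71] 0.0039185910038755205
[-0.165 -0.133  2.187]
```

View pics/w1.png

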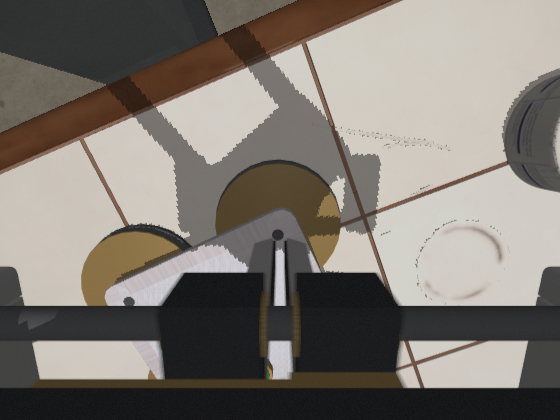

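The wrist view shows dot 1 at (278,235) in line with the shut fingertips. Next I approach corner 1.

servo_tool([
  [-0.16,-0.13,0.4,0,1],
  [-0.16,-0.13,0.8,0,1],
  [-0.16,-0.13,1.2,0,1],
  [-0.16,-0.13,1.6,0,1],
  [-0.16,-0.13,1.9,0,1],
  [-0.16,-0.13,2.0,0,1],
  [-0.16,-0.13,2.0,0,1],
  [-0.16,-0.13,2.0,0,1],
])

```text
time: 2.03
tool_pos: [0.4581, 0.2154, 0.044]
ee_rot: [-3.142, -0.0, 2.763]
wrist_force: [-0.3, -0.4, -0.1]
width: 0.0006
finger_force: 0.0
```

servo_tool([
  [0,0,0.05,0,1],
  [0,0,0.1,0,1],
  [0,0,0.15,0,1],
  [0,0,0.2,0,1],
  [0,0,0.2,0,1],
  [0,0,0.2,0,1],
])

```text
time: 2.53
tool_pos: [0.4585, 0.2155, 0.0399]
ee_rot: [3.141, 0.001, 2.763]
wrist_force: [-0.9, -0.0, 4.2]
width: 0.0002
finger_force: 2.1
```

servo_tool([
  [0,0,0.05,0,1],
  [0,0,0.1,0,1],
  [0,0,0.1,0,1],
  [0,0,0.1,0,1],
])

```text
time: 2.87
tool_pos: [0.4585, 0.2155, 0.0396]
ee_rot: [3.141, 0.001, 2.763]
wrist_force: [-4.7, -1.7, 13.8]
width: 0.0006
finger_force: 7.2
```

Corner 1 is firm (14 N, no give). I lift and move to corner 3.

servo_tool([
  [0,0,-0.4,0,1],
  [0,0,-1.0,0,1],
  [-0.8,0.4,-1.0,0,1],
  [-1.7,0.8,-1.0,0,1],
  [-2.6,1.2,-1.0,0,1],
  [-3.4,1.6,-1.0,0,1],
  [-4.1,1.9,-1.0,0,1],
  [-4.1,1.9,-1.0,0,1],
  [-4.1,1.9,-1.0,0,1],
  [-4.1,1.9,-1.0,0,1],
])

```text
time: 3.7
tool_pos: [0.5699, 0.2216, 0.061]
ee_rot: [-3.141, -0.001, 2.763]
wrist_force: [-0.3, 0.2, -0.2]
width: 0.0005
finger_force: 0.0
```

```bash
python3 -c "
from h import *
st();print(rel(F['3'],.04))"
```

```text
3.7 [0.5699 0.2216 0.061 ] [-3.1408e+00 -1.5000e-03  2.7628e+00] [-0.32  0.18 -0.24] 0.0005481819232822754
[-0.032  0.093  0.842]
```

servo_tool([
  [0,0.08,0.3,0,1],
  [0,0.08,0.6,0,1],
  [0,0.08,0.7,0,1],
  [0,0.08,0.78,0,1],
  [0,0.08,0.84,0,1],
  [0,0.08,0.9,0,1],
  [0,0.08,0.93,0,1],
  [0,0.08,0.93,0,1],
  [0,0.08,0.93,0,1],
  [0,0.08,0.93,0,1],
])

```text
time: 4.53
tool_pos: [0.5711, 0.2234, 0.0398]
ee_rot: [-3.141, -0.001, 2.763]
wrist_force: [-3.5, -0.9, 6.3]
width: 0.0003
finger_force: 2.7
```

Corner 3 is firm too (6.3 N at 39.8 mm). Corner 4 is next.

servo_tool([
  [0,0,-0.4,0,1],
  [0,0,-1.0,0,1],
  [-0.4,-0.9,-1.0,0,1],
  [-0.8,-1.8,-1.0,0,1],
  [-1.3,-2.8,-1.0,0,1],
  [-1.8,-3.8,-1.0,0,1],
  [-2.28,-4.85,-1.0,0,1],
  [-2.28,-4.85,-1.0,0,1],
  [-2.28,-4.85,-1.0,0,1],
  [-2.28,-4.85,-1.0,0,1],
])

```text
time: 5.37
tool_pos: [0.5801, 0.0902, 0.0639]
ee_rot: [3.14, 0.001, 2.762]
wrist_force: [0.4, 0.2, 0.3]
width: 0.0007
finger_force: 0.0
```

```bash
python3 -c "
from h import *
st();print(rel(F['4'],.04))"
```

```text
5.3667 [0.5801 0.0902 0.0639] [3.1404e+00 6.0000e-04 2.7624e+00] [0.43 0.22 0.27] 0.0006759489878692976
[ 0.01  -0.026  0.957]
```

servo_tool([
  [0,-0.03,0.3,0,1],
  [0,-0.03,0.6,0,1],
  [0,-0.03,0.75,0,1],
  [0,-0.03,0.85,0,1],
  [0,-0.03,0.92,0,1],
  [0,-0.03,0.98,0,1],
  [0,-0.03,1.02,0,1],
  [0,-0.03,1.02,0,1],
  [0,-0.03,1.02,0,1],
  [0,-0.03,1.02,0,1],
])

```text
time: 6.2
tool_pos: [0.5797, 0.0891, 0.0383]
ee_rot: [3.141, 0.001, 2.763]
wrist_force: [-0.9, 1.2, 2.5]
width: 0.0004
finger_force: 0.9
```

servo_tool([
  [0,0,0.04,0,1],
  [0,0,0.08,0,1],
  [0,0,0.12,0,1],
  [0,0,0.16,0,1],
  [0,0,0.16,0,1],
  [0,0,0.16,0,1],
  [0,0,0.16,0,1],
])

```text
time: 6.78
tool_pos: [0.58, 0.089, 0.0356]
ee_rot: [3.141, 0.001, 2.763]
wrist_force: [-3.1, 0.0, 8.1]
width: 0.0002
finger_force: 3.9
```

Corner 4 gives: it went down about 4.5 mm at 8 N. I lift and move to shim spot 4.

servo_tool([
  [0,0,-0.3,0,1],
  [0,0,-0.7,0,1],
  [0,0,-1.2,0,1],
  [0,0,-1.2,0,1],
  [-0.5,-0.3,-1.2,0,1],
  [-1.0,-0.4,-1.2,0,1],
  [-1.5,-0.55,-1.2,0,1],
  [-1.5,-0.55,-1.2,0,1],
  [-1.5,-0.55,-1.2,0,1],
])

```text
time: 7.53
tool_pos: [0.6095, 0.0615, 0.0631]
ee_rot: [-3.141, -0.001, 2.761]
wrist_force: [0.5, 0.1, -0.1]
width: 0.0005
finger_force: 0.0
```

```bash
python3 -c "
from h import *
st();print(rel(S['4'],.018))"
```

```text
7.5333 [0.6095 0.0615 0.0631] [-3.1412e+00 -1.3000e-03  2.7613e+00] [ 0.47  0.1  -0.08] 0.0005140192131316528
[-0.02   0.051  1.802]
```

servo_tool([
  [0,0.04,0.4,0,1],
  [0,0.04,0.8,0,1],
  [0,0.04,1.2,0,1],
  [0,0.04,1.5,0,1],
  [0,0.04,1.65,0,1],
  [0,0.04,1.75,0,1],
  [0,0.04,1.83,0,1],
  [0,0.04,1.9,0,1],
  [0,0.04,1.9,0,1],
  [0,0.04,1.9,0,1],
])

```text
time: 8.37
tool_pos: [0.6096, 0.0635, 0.0172]
ee_rot: [3.141, 0.0, 2.763]
wrist_force: [-1.2, -0.8, 2.1]
width: 0.0007
finger_force: 1.4
```

servo_tool([
  [0,0,0.05,0,1],
  [0,0,0.1,0,1],
  [0,0,0.15,0,1],
  [0,0,0.2,0,1],
  [0,0,0.2,0,1],
  [0,0,0.2,0,1],
])

```text
time: 8.87
tool_pos: [0.6097, 0.0635, 0.0125]
ee_rot: [3.141, 0.0, 2.763]
wrist_force: [-3.2, 0.6, 5.5]
width: 0.0004
finger_force: 2.7
```

The shim is sliding down, so I keep pressing.

servo_tool([
  [0,0,0.04,0,1],
  [0,0,0.08,0,1],
  [0,0,0.12,0,1],
  [0,0,0.15,0,1],
  [0,0,0.15,0,1],
  [0,0,0.15,0,1],
  [0,0,0.15,0,1],
])

```text
time: 9.45
tool_pos: [0.6098, 0.0635, 0.0108]
ee_rot: [3.141, 0.001, 2.763]
wrist_force: [-6.4, -0.9, 14.1]
width: 0.0004
finger_force: 6.3
```

servo_tool([
  [0,0,0.04,0,1],
  [0,0,0.08,0,1],
  [0,0,0.08,0,1],
  [0,0,0.08,0,1],
  [0,0,0.08,0,1],
])

```text
time: 9.87
tool_pos: [0.6099, 0.0635, 0.0106]
ee_rot: [3.141, 0.001, 2.763]
wrist_force: [-9.4, -0.3, 19.7]
width: -0.0
finger_force: 9.5
```

It has bottomed out: 20 N with almost no further travel. Retreating.

servo_tool([
  [0,0,-0.3,0,1],
  [0,0,-0.8,0,1],
  [0,0,-1.5,0,1],
  [0,0,-2.3,0,1],
  [0,0,-3.3,0,1],
  [0,0,-4.3,0,1],
  [0,0,-5.3,0,1],
  [0,0,-6.0,0,1],
  [0,0,-6.0,0,1],
  [0,0,-6.0,0,1],
])

```text
time: 10.7
tool_pos: [0.6106, 0.0633, 0.1568]
ee_rot: [3.14, 0.003, 2.763]
wrist_force: [-0.0, 0.9, 0.2]
width: 0.0005
finger_force: 0.0
```

servo_tool([
  [0.5,1,0,0,1],
  [1,2,0,0,1],
  [1.5,3,0,0,1],
  [2,4,0,0,1],
  [2.5,5,0,0,1],
  [3,6,0,0,1],
  [3.5,7,0,0,1],
  [3.5,7,0,0,1],
  [3.5,7,0,0,1],
  [3.5,7,0,0,1],
])

```text
time: 11.53
tool_pos: [0.5924, 0.2575, 0.1536]
ee_rot: [-3.139, -0.002, 2.763]
wrist_force: [0.3, -0.4, 0.1]
width: 0.0004
finger_force: 0.0
```

```bash
python3 -c "
from h import *
st()
a=robot.snapshot('scene')['image'];b=cv2.imread('pics/scene0.png')
c=lambda i:cv2.resize(i[180:310,220:370],None,fx=2.6,fy=4,interpolation=cv2.INTER_CUBIC)
cv2.imwrite('pics/cmp.png',np.hstack([c(b),c(a)]))"
```

```text
11.5333 [0.5924 0.2575 0.1536] [-3.1389e+00 -2.0000e-03  2.7628e+00] [ 0.26 -0.41  0.13] 0.000360497684781404
```

View pics/cmp.png

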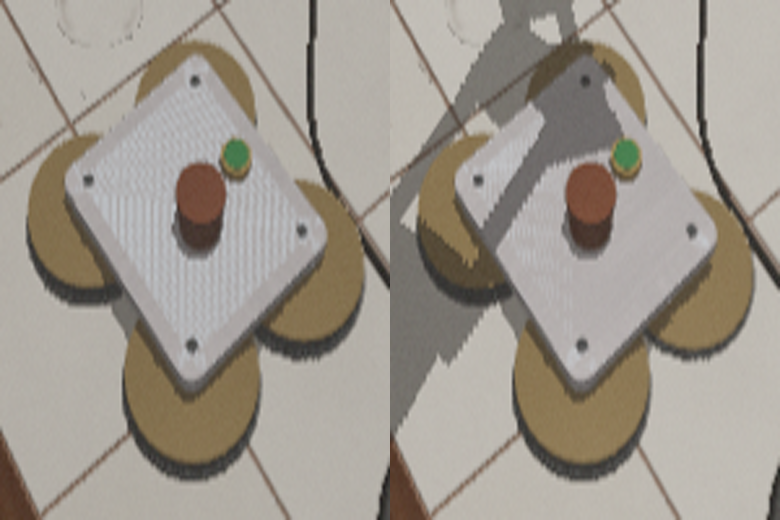

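The plate and stopper are unmoved. The right-hand shim (corner 4) now sits lower: its top edge moved from row 180 to row 190. The other three shims look unchanged.

```bash
python3 -c "
from bench import robot
print(robot.close_job())"
```

```text
the job is handed in; nothing more can be done
None
```

The back-right corner (corner 4) gave when pressed; I pressed its shim down until it bottomed out, took the hand away and handed the job in at about 11.5 s. Corners 1 and 3 were firm, corner 2 was not pressed, and the hand-in returned no verdict.

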